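# Set a bench stop and lock it

## Task

Set the bench stop for the next batch of rings: turn its black knob until the white line points at the red rider on the dial, then let go of the knob and turn the brass lock ring below it clockwise (seen from above) until it is firmly tight, without straining it. Leave the knob at its setting and do not disturb the things round about.

Things in the scene. Friction and masses are not known exactly. Their poses are not given: they have to be found in the camera images.
- bench_stop: The bench stop: grey casting 104 x 104 mm, fixed to the bench. On it a round aluminium dial plate (114 mm across, top at 36 mm); above it on one upright axis the clamp collar, lock ring and knob. A stop rod with rubber pad sticks out of its -y side to 96 mm from the axis and shifts 5 mm per rad of knob. Origin: on the axis, at bench height; z up.
- stop_knob: Black fluted cylinder, 34 mm across, 88 to 124 mm above the bench, with a 4 mm wide white line on its top from centre to rim and down its side. Origin on the axis at bench height; x points along the white line, z up. Turns either way against 0.06 N m and stays as left. At the start the red rider lies 0.4 to 1.4 rad clockwise (from above) of the white line.
- knob_grip (a point): Point on the upright axis 112 mm above the bench, where the knob is well gripped from above (34 mm wide, any yaw).
- mark (a point): Top of the red rider (13 mm radially, 12 mm wide, top 45 mm above the bench) that sits on the rim of the dial plate 50 mm from the axis and marks the wanted setting. It is stiff and stays where it is.
- lock_ring: Brass knurled ring, 54 mm across, 61 to 79 mm above the bench, under the knob; origin on the axis at bench height, yaw has no meaning. Clockwise from above tightens: free (0.04 N m) for 0.25 to 1.6 rad, then, at an angle that cannot be seen, it takes up: a spring of 2.4 N m per rad plus 0.17 N m friction. Tight at 0.2 N m held still (0.4 while turning); strained 0.27 rad past take-up.
- ring_grip (a point): Point on the upright axis 70 mm above the bench, mid height of the lock ring, where it is well gripped from above (54 mm wide, any yaw). Fingertips 19 mm below it clear the dial plate by 15 mm.
- collar (a point): Top of the brass clamp collar (40 mm across) under the lock ring, on the axis. The ring presses it down by 6 mm per rad turned past take-up. Tight is 0.2 mm or more (0.033 rad) after letting go, strained is 1.6 mm. Let go, the ring springs back to at most 0.07 rad past take-up, where its friction holds it.
- ring_blank: Bystander: loose silver ring blank, 36 x 41 x 8 mm, lying beyond the stop pad.
- chuck_key: Bystander: loose steel chuck key, 58 x 47 x 17 mm, lying beside the stop.

How it is judged:
By the outcome, as a careful person would: the job done as asked, in the order asked, and still so for the second after the job is handed in, with the robot touching nothing.
It also fails if it takes over 69 s, if anything falls off the work surface, if the arm or the gripper's body presses on something with over 40 N, if the wrist force passes 120 N, or if a joint passes its speed limit or range.

## Robot

A 6-joint arm with a two-finger parallel gripper is mounted at the origin on a cart in front of the work surface, level with it; the furniture and walls round the work are solid. World frame = base frame: x ahead of the robot, y to its left, z up, the work surface at z = 0. Lengths are in m, angles in rad, forces in N, time in s.
With the tool pointing down it reaches from about 0.375 to 0.975 m from the base axis. Payload 3.8 kg.
Tool frame: the origin (TCP) lies at the very end of the fingers, on their centre line; the grasp point (between the pads) lies 19 mm behind it (grip_point_offset is the y of the grasp point in the tool frame, in m); y points along the fingers, x is the direction in which the jaws open and shut, and the axes are right-handed (so a half turn about y gives the same grasp; the last joint's range is limited). The gripper opens to 85 mm and grips with 20 to 120 N. Pads are 22 mm wide; open, the fingers measure 114 mm over their backs; the gripper's body (76 mm by 85 mm) begins 54 mm behind the grasp point. The pads swing forward as they close: fully open they stand 13 mm farther back than shut.
Start: joints at [-1.364, 0.264, 1.604, -0, 1.274, -0.037], TCP at [0.163, -0.655, 0.231] pointing down, gripper open.
Joint ranges: [-2.63, 2.63], [-0.94, 2.18], [0.31, 2.57], [-1.31, 4.45], [0, 2.66], [-2.55, 2.55]. Speed limits (rad/s): [2.57, 2.57, 3.14, 3.14, 3.14, 3.14].

## Interface

Orientations are given as a unit quaternion [x, y, z, w].
In Python, from cell import * gives the robot as it stands.
- The arm moves only by the tool drive_tool, never from a script. Its argument "motion" is a list of rows, each an object of numbers: "claw": the finger opening in mm, from 0 to 85.4; "tx", "ty", "tz": the shift along the world's x, y, z in mm; "turn": the turn about the world's z in degrees. A call has exactly 5 rows; each row shifts and turns the commanded pose from where the row before left it; what a row does not reach is not made up. A row lasts 1/12 s, in which the tool goes at most 41.7 mm and 7.16 degrees, less where a joint would pass 70% of its speed; a pose out of reach is approached as far as the arm can. A call with a gripper value outside its range is refused whole. The fingers move at their own pace and stop on an object; "newtons" is the grip in N (left out, the last holds). Time passes only in rows, so rows that do not move let the fingers close, or fill a call up. It gives the time, the measured TCP pose, the force and the opening at its end, in the units of the state.
- observe(): the state, without advancing time (a new reading comes with each control period).
- read_camera(name): name is "scene" or "top" or "wrist"; returns a dict with "frame" (480x640x3 uint8, red, green, blue), "fx", "fy", "cx", "cy" (pixels), "R" (3x3) and "t" (3): a world point X has camera coordinates R X + t. Camera axes: x right, y down, z forward; pixel columns grow to the right and rows downward; lengths in m; the calibration is good to about 2 mm. A picture is of the moment at which its call begins. There is no depth.
- finish_job(): hands the job in, once; it reports no verdict.
The state is a dict: "clock": time; "joint_positions": joint angles; "qd": joint speeds; "effort": joint torques, N m; "position": TCP position; "ee_rot": TCP orientation; "wrist_force": force on the tool from outside, world axes, zero at the start; "moment": the same for the moment, N m; "gripper_width": opening from 0.0 (shut) to 1.0 (fully open).
Only numpy, scipy, OpenCV 4.12 (cv2) and the standard library are available. Lean on these libraries where they do the work, as an engineer would, in place of code of your own. Each camera call takes 0.05 s, during which the arm holds its last target.

## Working session

There is one attempt and no reset: what is moved stays moved. The work goes in short steps, Python scripts to look and compute and a tool call to move; the robot and the scene stay as the last step left them, time stands still between calls to the robot, and variables do not carry over. Pictures are saved under pics/ and viewed, and the job is handed in when it is done.

Besides the shell and the picture viewer there is one more tool, called after "Call:" as a command line: name --argument value ..., lists and objects as JSON in quotes. drive_tool: Moves the arm, as the interface text tells. Its arguments: {"type":"object","properties":{"motion":{"type":"array"},"newtons":{"type":"number"}},"required":["motion"]}

```bash
ls; mkdir -p pics; python3 - <<'E'
from cell import *
import cv2
print(observe())
for n in ["scene","top","wrist"]:
    d=read_camera(n)
    cv2.imwrite(f"pics/{n}0.png",d["frame"][:,:,::-1])
    print(n,d["fx"],d["cx"],d["cy"],d["R"],d["t"])
E
```

```text
pics
{'clock': 0.0, 'joint_positions': array([-1.36388929e+00,  2.64768051e-01,  1.60540261e+00,  3.93986231e-06,
        1.27369029e+00, -3.68784149e-02]), 'qd': array([ 3.93466267e-04,  2.06878117e-03,  4.37400679e-05, -1.60254081e-03,
       -4.75304435e-04, -3.36665218e-04]), 'effort': array([-3.35186676e-03, -5.15122819e+01, -3.67311466e+01, -3.71333945e-04,
        1.30593919e-02, -5.60365578e-06]), 'position': array([ 0.16279103, -0.65431046,  0.22993654]), 'ee_rot': array([-0.55656719,  0.43610694, -0.43488231,  0.55760297]), 'wrist_force': array([-0.06443497,  0.01773588, -0.09042405]), 'moment': array([0.06296052, 0.03172769, 0.00309678]), 'gripper_width': 1.0006880481334357}
scene 536.9407532899745 322.0126499006622 239.70677649559022 [[ 0.89649349 -0.44304801  0.00280653]
 [-0.33186292 -0.67568388 -0.65826917]
 [ 0.29354118  0.58920264 -0.75277741]] [-0.3862366   0.28043339  0.76015851]
top 499.4008933752343 314.995415777546 243.61541235110317 [[ 0.00192481 -0.99990229  0.01384545]
 [-0.9911975  -0.00374053 -0.13233871]
 [ 0.13237757 -0.01346885 -0.99110785]] [0.06062154 0.45643775 0.87853676]
wrist 398.4981100310543 318.2246360286678 231.23151432624923 [[ 0.24081046 -0.97056525 -0.00366298]
 [-0.92844968 -0.2314575   0.29053163]
 [-0.28282773 -0.06656216 -0.95685838]] [-0.67302795 -0.0376685   0.37945064]
```

View pics/scene0.png

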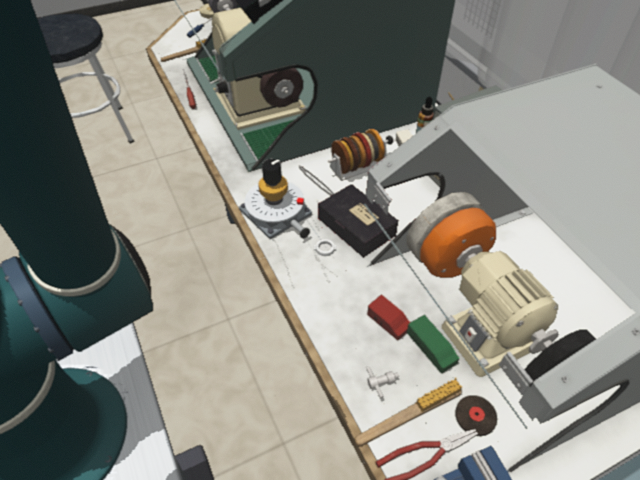

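View pics/top0.png

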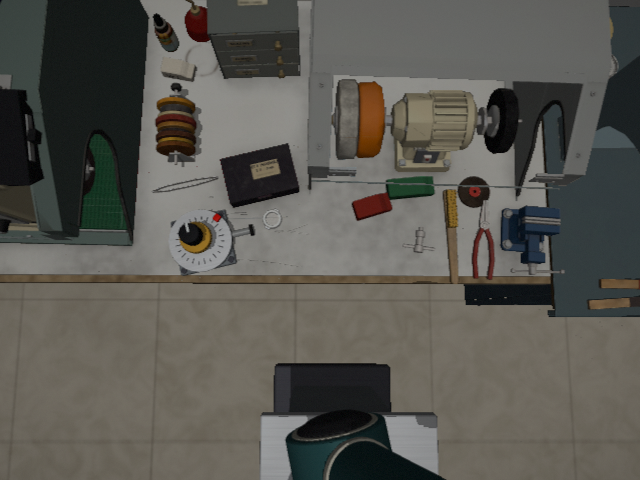

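View pics/wrist0.png

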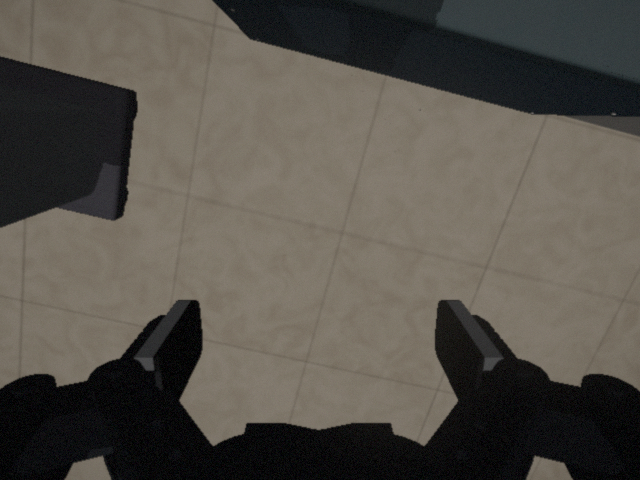

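The stop is at about (200,240) in top and (272,195) in scene. The red rider is at (217,217) in top, the rod points right (-y), the ring blank is at (272,218), and a black box and the green cabinet are nearby. Next I'll measure it.

```bash
cat > h.py <<'E'
from cell import *
import cv2, numpy as np
def ray(d,u,v,z):
    R=np.array(d["R"]);t=np.array(d["t"])
    c=-R.T@t; w=R.T@np.array([(u-d["cx"])/d["fx"],(v-d["cy"])/d["fy"],1])
    return c+w*(z-c[2])/w[2]
def proj(d,X):
    p=np.array(d["R"])@np.array(X)+np.array(d["t"]); return np.array([d["cx"]+d["fx"]*p[0]/p[2],d["cy"]+d["fy"]*p[1]/p[2]])
def crop(d,x0,y0,x1,y1,name,s=6):
    f=d["frame"][y0:y1,x0:x1,::-1]
    cv2.imwrite("pics/"+name,cv2.resize(f,None,fx=s,fy=s,interpolation=cv2.INTER_CUBIC))
def red(d,x0,y0,x1,y1):
    f=d["frame"].astype(int); m=(f[...,0]>120)&(f[...,1]<80)&(f[...,2]<80)
    mm=np.zeros_like(m); mm[y0:y1,x0:x1]=m[y0:y1,x0:x1]
    v,u=np.nonzero(mm); return u.mean(),v.mean(),len(u)
E
python3 - <<'E'
from h import *
d=read_camera("top"); crop(d,150,190,280,290,"topc.png")
r=red(d,195,200,235,235); print(r,ray(d,r[0],r[1],.045))
# plate
f=d["frame"].astype(int)
e=read_camera("scene"); crop(e,220,140,345,265,"scenec.png",5)
r=red(e,285,190,315,215); print(r,ray(e,r[0],r[1],.045))
E
```

```text
(np.float64(215.94871794871796), np.float64(217.25641025641025), 39) [0.50134575 0.24014973 0.045     ]
(np.float64(299.5833333333333), np.float64(200.45833333333334), 24) [0.49977357 0.23516225 0.045     ]
```

View pics/topc.png

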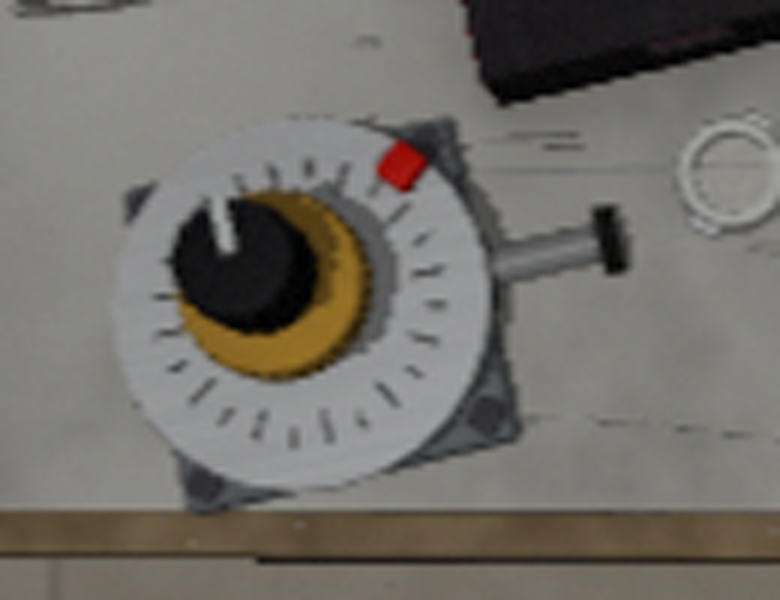

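View pics/scenec.png

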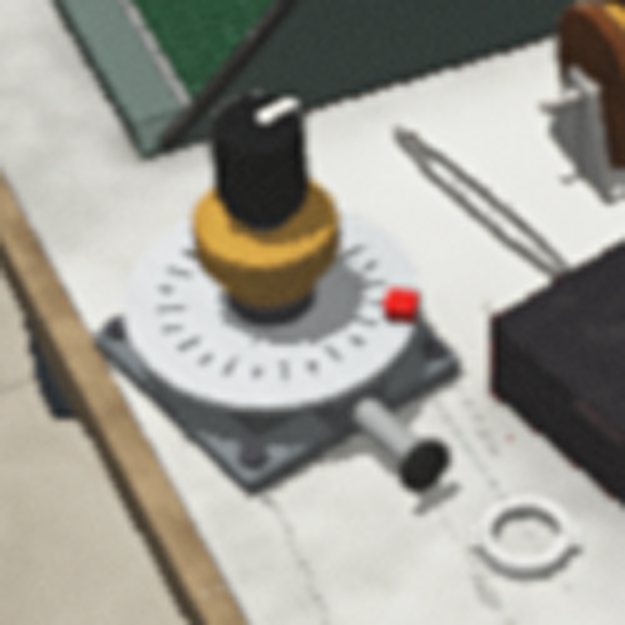

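The top crop shows the dial centred at crop (303,303), i.e. top pixel (200.5,240.5). The white line runs from crop (232,250) to (217,197), and the red rider is at (401,166). The scene crop agrees. Next I'll compute the axis and angles.

```bash
python3 - <<'E'
from h import *
d=read_camera("top"); e=read_camera("scene")
f=d["frame"].astype(int)
# plate: bright pixels -> plane points; fit circle to outer contour
def plate(d,x0,y0,x1,y1,thr,seed):
    g=cv2.cvtColor(d["frame"],cv2.COLOR_RGB2GRAY)
    sub=cv2.resize(g[y0:y1,x0:x1],None,fx=4,fy=4,interpolation=cv2.INTER_CUBIC)
    return sub
def radial(d,c0,R0,z,n=120):
    g=cv2.GaussianBlur(cv2.cvtColor(d["frame"],cv2.COLOR_RGB2GRAY),(0,0),.7).astype(np.float32)
    pts=[]
    for a in np.linspace(0,2*np.pi,n,endpoint=False):
        rs=np.arange(R0-.008,R0+.008,.0005)
        uv=np.array([proj(d,[c0[0]+r*np.cos(a),c0[1]+r*np.sin(a),z]) for r in rs],np.float32)
        p=cv2.remap(g,uv[:,0][None],uv[:,1][None],cv2.INTER_LINEAR)[0]
        gr=-(p[6:]-p[:-6]); i=gr.argmax()
        if gr[i]>20: r=rs[i+3]; pts.append([c0[0]+r*np.cos(a),c0[1]+r*np.sin(a)])
    return np.array(pts)
from scipy.optimize import least_squares
for n,dd,c0 in [("top",d,ray(d,200.5,240.5,.036)),("scene",e,ray(e,220+275/5,140+297/5,.036))]:
    print(n,"c0",c0)
    c=c0[:2]; 
    for _ in range(3):
        P=radial(dd,c,.057,.036)
        s=least_squares(lambda p:np.hypot(P[:,0]-p[0],P[:,1]-p[1])-p[2],[c[0],c[1],.057],loss="soft_l1",f_scale=.001)
        c=s.x[:2]
    print(n,len(P),s.x, "res",np.median(abs(s.fun)))
for n,dd,box in [("top",d,(180,218,205,245)),("scene",e,(265,155,285,168))]:
    f=dd["frame"].astype(int); g=f.min(2); x0,y0,x1,y1=box
    v,u=np.nonzero(g[y0:y1,x0:x1]>110); print(n,len(u)); 
    for a,b in zip(u+x0,v+y0): print((int(a),int(b)),np.round(ray(dd,a,b,.124)[:2],4),g[b,a])
E
```

```text
top c0 [0.46033726 0.26841252 0.036     ]
top 68 [0.46098405 0.26995027 0.05639451] res 0.0002968493231887935
scene c0 [0.46238886 0.26685042 0.036     ]
scene 53 [0.4603453  0.26717318 0.05634374] res 0.0002752143554327069
top 127
(180, 218) [0.4851 0.2839] 138
(181, 218) [0.4851 0.2823] 139
(182, 218) [0.4851 0.2806] 139
(183, 218) [0.4851 0.279 ] 138
(184, 218) [0.4851 0.2774] 139
(185, 218) [0.4851 0.2757] 138
(186, 218) [0.4851 0.2741] 138
(187, 218) [0.4851 0.2725] 140
(188, 218) [0.4852 0.2709] 140
(189, 218) [0.4852 0.2692] 139
(190, 218) [0.4852 0.2676] 140
(191, 218) [0.4852 0.266 ] 140
(192, 218) [0.4852 0.2643] 141
(193, 218) [0.4852 0.2627] 141
(194, 218) [0.4852 0.2611] 115
(196, 218) [0.4852 0.2578] 116
(197, 218) [0.4852 0.2562] 139
(198, 218) [0.4852 0.2546] 139
(199, 218) [0.4852 0.2529] 139
(200, 218) [0.4852 0.2513] 114
(202, 218) [0.4853 0.248 ] 112
(203, 218) [0.4853 0.2464] 141
(204, 218) [0.4853 0.2448] 142
(180, 219) [0.4834 0.2838] 139
(181, 219) [0.4834 0.2822] 139
(182, 219) [0.4834 0.2806] 138
(183, 219) [0.4835 0.2789] 140
(184, 219) [0.4835 0.2773] 140

[... 3865 characters left out ...]
0.4671 0.2682] 173
(281, 163) [0.4783 0.2627] 148
(282, 163) [0.4799 0.2619] 195
(283, 163) [0.4815 0.2611] 208
(284, 163) [0.4831 0.2603] 210
(272, 164) [0.4628 0.2673] 132
(273, 164) [0.4644 0.2665] 134
(281, 164) [0.4772 0.2602] 169
(282, 164) [0.4788 0.2594] 207
(283, 164) [0.4804 0.2586] 213
(284, 164) [0.482  0.2579] 213
(281, 165) [0.4762 0.2577] 171
(282, 165) [0.4778 0.2569] 210
(283, 165) [0.4794 0.2562] 215
(284, 165) [0.481  0.2554] 214
(281, 166) [0.4751 0.2553] 165
(282, 166) [0.4767 0.2545] 209
(283, 166) [0.4783 0.2537] 217
(284, 166) [0.4799 0.2529] 215
(281, 167) [0.474  0.2528] 164
(282, 167) [0.4756 0.252 ] 214
(283, 167) [0.4772 0.2512] 219
(284, 167) [0.4788 0.2504] 216
```

Call:
drive_tool --motion '[{"tx":20,"ty":28,"tz":5,"turn":6},{"tx":22,"ty":30,"tz":5,"turn":6},{"tx":22,"ty":30,"tz":5,"turn":6},{"tx":22,"ty":30,"tz":5,"turn":6},{"tx":22,"ty":30,"tz":5,"turn":6}]'

```text
$.motion[0]: bad value
```

```bash
python3 - <<'E'
from h import *
from scipy.spatial.transform import Rotation as Ro
s=observe(); print(s["clock"],s["position"],s["joint_positions"],Ro.from_quat(s["ee_rot"]).as_matrix().round(3))
print(s["wrist_force"],s["moment"])
e=read_camera("scene"); print("cab corner",ray(e,250,171,0), "box", ray(e,318,218,.05))
cv2.imwrite("pics/s1.png",e["frame"][:,:,::-1])
E
```

```text
0.35 [ 0.16289098 -0.65488091  0.23097184] [-1.36390625e+00  2.64117699e-01  1.60429777e+00 -1.99053535e-05
  1.27370488e+00 -3.69167830e-02] [[ 0.241 -0.     0.97 ]
 [-0.97   0.001  0.241]
 [-0.001 -1.     0.   ]]
[ 0.5507316  -0.46829638 -0.57642476] [-0.00695048 -0.00339491 -0.00492691]
cab corner [0.46066396 0.40335353 0.        ] box [0.50888898 0.1747091  0.05      ]
```

View pics/s1.png

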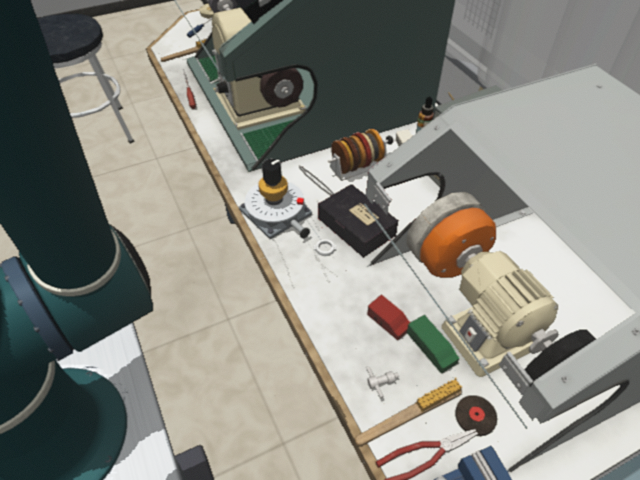

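The call was refused because the rows seem to need a claw value. The picture is unchanged: stop at (272,195), cabinet corner at (250,171). That corner is about 134 mm from the axis, so there's enough clearance.

Call:
drive_tool --motion '[{"claw":85,"tx":20,"ty":28,"tz":5,"turn":6},{"claw":85,"tx":22,"ty":30,"tz":5,"turn":6},{"claw":85,"tx":22,"ty":30,"tz":5,"turn":6},{"claw":85,"tx":22,"ty":30,"tz":5,"turn":6},{"claw":85,"tx":22,"ty":30,"tz":5,"turn":6}]' --newtons 40

```text
clock: 0.82
position: [0.2716, -0.5056, 0.2565]
ee_rot: [0.651, -0.275, 0.275, -0.651]
wrist_force: [0.8, 0.5, 1.2]
gripper_width: 0.993
```

```bash
cat >> h.py <<'E'
from scipy.spatial.transform import Rotation as Ro
def st():
    s=observe(); M=Ro.from_quat(s["ee_rot"]).as_matrix()
    print("t%.2f"%s["clock"],"p",(s["position"]*1e3).round(1),"q",s["joint_positions"].round(3),"jawyaw %.2f"%np.degrees(np.arctan2(M[1,0],M[0,0])),"tilt",M[:,1].round(4),"F",s["wrist_force"].round(2),"M",s["moment"].round(3),"g %.1f"%(s["gripper_width"]*85.4))
E
python3 -c "
from h import *
st()"
```

```text
t0.82 p [ 271.6 -505.6  256.5] q [-1.121  0.058  1.794  0.     1.289 -0.323] jawyaw -45.78 tilt [ 2.e-04 -1.e-04 -1.e+00] F [0.83 0.54 1.2 ] M [-0.007 -0.053  0.05 ] g 84.8
```

Call:
drive_tool --motion '[{"claw":85,"tx":22,"ty":32,"tz":4,"turn":6},{"claw":85,"tx":22,"ty":32,"tz":4,"turn":6},{"claw":85,"tx":22,"ty":32,"tz":4,"turn":6},{"claw":85,"tx":22,"ty":32,"tz":4,"turn":6},{"claw":85,"tx":22,"ty":32,"tz":4,"turn":6}]'

```text
clock: 1.23
position: [0.3816, -0.3454, 0.2768]
ee_rot: [0.701, -0.097, 0.097, -0.7]
wrist_force: [0.6, -1.2, 0.0]
gripper_width: 0.995
```

Call:
drive_tool --motion '[{"claw":85,"tx":18,"ty":36,"tz":0,"turn":6},{"claw":85,"tx":12,"ty":38,"tz":0,"turn":6},{"claw":85,"tx":10,"ty":38,"tz":0,"turn":6},{"claw":85,"tx":8,"ty":38,"tz":0,"turn":6},{"claw":85,"tx":5,"ty":38,"tz":0,"turn":6}]'

```text
clock: 1.65
position: [0.4344, -0.1572, 0.2766]
ee_rot: [0.702, 0.088, -0.087, -0.702]
wrist_force: [-0.1, -0.1, 0.1]
gripper_width: 0.996
```

Call:
drive_tool --motion '[{"claw":85,"tx":0,"ty":38,"tz":0,"turn":6},{"claw":85,"tx":0,"ty":38,"tz":0,"turn":6},{"claw":85,"tx":0,"ty":38,"tz":0,"turn":6},{"claw":85,"tx":0,"ty":38,"tz":0,"turn":6},{"claw":85,"tx":0,"ty":38,"tz":0,"turn":6}]'

```text
clock: 2.07
position: [0.4336, 0.0327, 0.2767]
ee_rot: [0.655, 0.267, -0.266, -0.655]
wrist_force: [1.8, 0.5, 0.3]
gripper_width: 0.993
```

```bash
python3 -c "
from h import *
st()"
```

```text
t2.07 p [433.6  32.7 276.7] q [ 0.018 -0.234  2.025 -0.     1.348 -0.754] jawyaw 44.25 tilt [ 0.0013  0.     -1.    ] F [1.78 0.54 0.33] M [-0.025 -0.074  0.009] g 84.8
```

Call:
drive_tool --motion '[{"claw":85,"tx":5,"ty":36,"tz":0,"turn":0},{"claw":85,"tx":5,"ty":36,"tz":0,"turn":0},{"claw":85,"tx":5,"ty":36,"tz":0,"turn":0},{"claw":85,"tx":5,"ty":30,"tz":0,"turn":0},{"claw":85,"tx":0,"ty":12,"tz":0,"turn":0}]'

```text
clock: 2.48
position: [0.4542, 0.1845, 0.2765]
ee_rot: [-0.655, -0.266, 0.265, 0.656]
wrist_force: [1.2, -0.9, -0.1]
gripper_width: 0.996
```

```bash
python3 -c "
from h import *
st()
d=read_camera('wrist'); print(d['fx'],d['R'],d['t'],-d['R'].T@d['t'])
st()
cv2.imwrite('pics/w2.png',d['frame'][:,:,::-1])
print(proj(d,[.4606,.2685,.124]),proj(d,[.4606,.2685,.036]))
"
```

```text
t2.48 p [454.2 184.5 276.5] q [ 3.340e-01 -1.180e-01  1.929e+00  1.000e-03  1.329e+00 -4.370e-01] jawyaw 44.14 tilt [ 9.0e-04  1.7e-03 -1.0e+00] F [ 1.18 -0.86 -0.08] M [-0.007 -0.077  0.07 ] g 85.1
398.4981100310543 [[ 0.71807075  0.69596643  0.00226547]
 [ 0.66599569 -0.68808585  0.28807568]
 [ 0.20204984 -0.20534993 -0.95760497]] [-0.45517932 -0.22499814  0.36781745] [0.40238129 0.23750278 0.4180715 ]
t2.53 p [453.9 184.7 276.4] q [ 0.334 -0.118  1.929  0.002  1.33  -0.437] jawyaw 44.17 tilt [-0.      0.0019 -1.    ] F [-0.21  0.8   0.51] M [0.047 0.008 0.043] g 84.8
[405.29925095 137.82787597] [385.32152849 131.8184263 ]
```

View pics/w2.png

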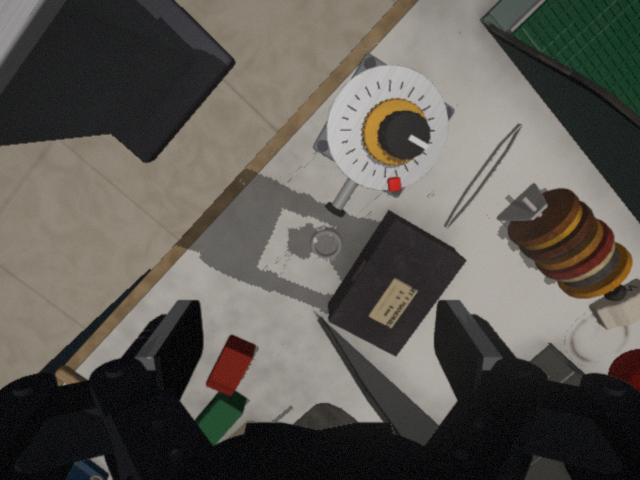

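The wrist view shows the dial at (388,127), the black knob at (404,137), the white line ending at about (427,150), the rider at (394,185), and a dark box nearby at (395,285). I'll measure from here.

```bash
cat > m.py <<'E'
from h import *
from scipy.optimize import least_squares
def circ(d,c,R0,z,n=180,thr=15,sgn=-1,w=.008):
    g=cv2.GaussianBlur(cv2.cvtColor(d["frame"],cv2.COLOR_RGB2GRAY),(0,0),.8).astype(np.float32)
    for _ in range(4):
        P=[]
        for a in np.linspace(0,2*np.pi,n,endpoint=False):
            rs=np.arange(R0-w,R0+w,.00025)
            uv=np.array([proj(d,[c[0]+r*np.cos(a),c[1]+r*np.sin(a),z]) for r in rs],np.float32)
            p=cv2.remap(g,uv[:,0][None],uv[:,1][None],cv2.INTER_LINEAR)[0]
            gr=sgn*(p[6:]-p[:-6]); i=gr.argmax()
            if gr[i]>thr: r=rs[i+3]; P.append([c[0]+r*np.cos(a),c[1]+r*np.sin(a)])
        P=np.array(P)
        s=least_squares(lambda p:np.hypot(P[:,0]-p[0],P[:,1]-p[1])-p[2],[c[0],c[1],R0],loss="soft_l1",f_scale=.0005)
        c=s.x[:2]
    return s.x,len(P),np.median(abs(s.fun))
def measure(c=(.4606,.2685),name="wrist",tag=None):
    d=read_camera(name)
    if tag: 
        u,v=proj(d,[c[0],c[1],.08]).astype(int); crop(d,max(u-70,0),max(v-70,0),u+70,v+70,tag,5)
    s,n,r=circ(d,c,.057,.036); print("dial",(s*1e3).round(2),n,round(r*1e3,2))
    f=d["frame"].astype(int)
    # knob top: fit
    hsv=cv2.cvtColor(d["frame"],cv2.COLOR_RGB2HSV)
    u,v=proj(d,[s[0],s[1],.124]); 
    Y,X=np.mgrid[0:480,0:640]
    V=np.array([ (0,0)])
    # ray pixels to planes
    def plane(X,Y,z):
        R=np.array(d["R"]);t=np.array(d["t"]);cc=-R.T@t
        w=np.stack([(X-d["cx"])/d["fx"],(Y-d["cy"])/d["fy"],np.ones_like(X,float)],-1)@R
        return cc[:2]+w[...,:2]*((z-cc[2])/w[...,2])[...,None]
    p=plane(X,Y,.045); a=p-s[:2]; rr=np.hypot(a[...,0],a[...,1])
    wt=np.clip(f[...,0]-np.maximum(f[...,1],f[...,2])-40,0,None)*(rr>.038)*(rr<.062)
    rc=(p*wt[...,None]).sum((0,1))/wt.sum(); v1=rc-s[:2]
    A=np.degrees(np.arctan2(v1[1],v1[0])); print("rider",(rc*1e3).round(2),"r %.1f"%(np.hypot(*v1)*1e3),"ang %.2f"%A)
    p=plane(X,Y,.124); a=p-s[:2]; rr=np.hypot(a[...,0],a[...,1])
    sat=f.max(2)-f.min(2)
    dark=(f.max(2)<75)&(rr<.026)
    line=(f.min(2)>90)&(sat<60)&(rr<.0165)
    q=p[line]; m=q.mean(0); U,S,Vt=np.linalg.svd(q-m); dv=Vt[0]
    if dv@(m-s[:2])<0: dv=-dv
    B=np.degrees(np.arctan2(dv[1],dv[0])); e=m-s[:2]
    print("line n",len(q),"mid",(m*1e3).round(2),"dir %.2f"%B,"from centre %.2f"%np.degrees(np.arctan2(e[1],e[0])),"r",round(np.hypot(*e)*1e3,1),"len",(np.ptp((q-m)@dv)*1e3).round(1))
    off=e-dv*(e@dv); print("axis offset from line mm",(off*1e3).round(2), "TURN rider-line %.2f"%((A-B+180)%360-180))
    return d,s
E
python3 -c "
from m import *
measure(tag='w2c.png')
measure(name='top')
measure(name='scene')
"
```

```text
dial [460.04 270.75  56.12] 112 0.35
rider [500.32 240.82] r 50.2 ang -36.62
line n 156 mid [468.95 273.86] dir 26.71 from centre 19.24 r 9.4 len 15.1
axis offset from line mm [ 0.55 -1.1 ] TURN rider-line -63.34
dial [460.59 270.07  56.14] 74 0.51
rider [nan nan] r nan ang nan
line n 17 mid [466.54 275.45] dir 123.82 from centre 42.08 r 8.0 len 25.3
axis offset from line mm [6.59 4.42] TURN rider-line nan
dial [460.06 266.73  55.95] 80 0.34
rider [498.1  239.99] r 46.5 ang -35.11
line n 25 mid [468.7  271.19] dir 14.77 from centre 27.30 r 9.7 len 13.5
axis offset from line mm [-0.54  2.04] TURN rider-line -49.88m.py:35: RuntimeWarning: invalid value encountered in divide
  rc=(p*wt[...,None]).sum((0,1))/wt.sum(); v1=rc-s[:2]
```

View pics/w2c.png

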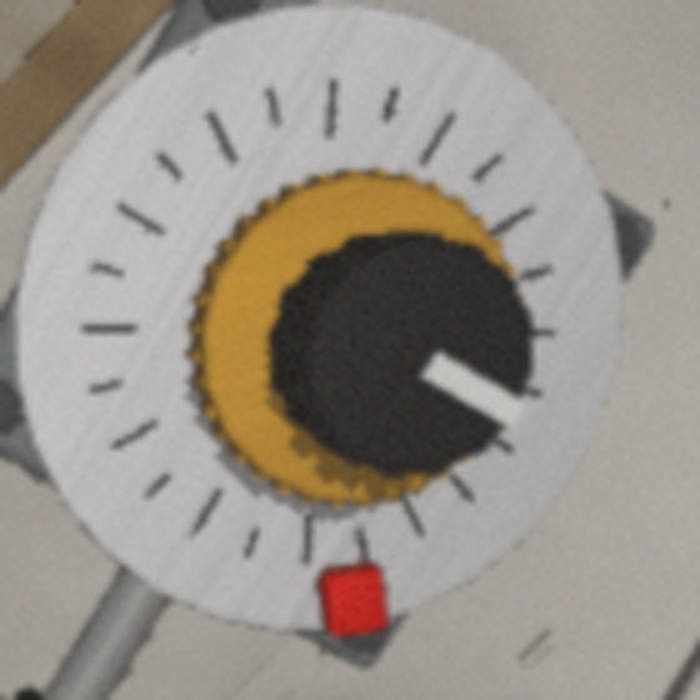

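```bash
python3 - <<'E'
s=open('m.py').read()
s=s.replace('''    line=(f.min(2)>90)&(sat<60)&(rr<.0165)
    q=p[line]; m=q.mean(0)''','''    line=(f.min(2)>LT)&(sat<60)&(rr<LR)
    n,lab=cv2.connectedComponents(line.astype(np.uint8)); k=1+np.argmax([(lab==i).sum() for i in range(1,n)]); line=lab==k
    q=p[line]; m=q.mean(0)''').replace("from h import *","from h import *\nLT=130;LR=.0145")
open('m.py','w').write(s)
E
python3 -c "
import m
from m import *
for m.LR in (.0135,.0145,.0155):
  for m.LT in (110,150): print(m.LR,m.LT); measure()
"
```

```text
0.0135 110
dial [460.01 270.76  56.08] 115 0.32
rider [500.34 240.77] r 50.3 ang -36.64
line n 100 mid [467.46 272.62] dir 15.89 from centre 14.07 r 7.7 len 11.5
axis offset from line mm [ 0.07 -0.24] TURN rider-line -52.54
0.0135 150
dial [459.99 270.78  56.11] 115 0.36
rider [500.32 240.8 ] r 50.3 ang -36.63
line n 80 mid [467.66 272.65] dir 15.59 from centre 13.70 r 7.9 len 11.0
axis offset from line mm [ 0.07 -0.25] TURN rider-line -52.22
0.0145 110
dial [459.94 270.74  56.06] 116 0.3
rider [500.33 240.79] r 50.3 ang -36.55
line n 108 mid [467.88 272.76] dir 15.29 from centre 14.26 r 8.2 len 12.5
axis offset from line mm [ 0.04 -0.14] TURN rider-line -51.84
0.0145 150
dial [460.01 270.73  56.08] 115 0.3
rider [500.33 240.79] r 50.2 ang -36.60
line n 87 mid [468.12 272.8 ] dir 15.49 from centre 14.26 r 8.4 len 12.1
axis offset from line mm [ 0.05 -0.17] TURN rider-line -52.10
0.0155 110
dial [459.99 270.74  56.07] 118 0.31
rider [500.32 240.76] r 50.3 ang -36.62
line n 117 mid [468.36 272.85] dir 15.47 from centre 14.14 r 8.6 len 13.5
axis offset from line mm [ 0.05 -0.19] TURN rider-line -52.09
0.0155 150
dial [460.   270.75  56.08] 118 0.3
rider [500.33 240.77] r 50.3 ang -36.63
line n 93 mid [468.7  272.95] dir 15.59 from centre 14.17 r 9.0 len 13.0
axis offset from line mm [ 0.06 -0.21] TURN rider-line -52.22
```

Call:
drive_tool --motion '[{"claw":85,"tx":2,"ty":25,"tz":0,"turn":0},{"claw":85,"tx":2,"ty":30,"tz":-10,"turn":0},{"claw":85,"tx":2,"ty":20,"tz":-30,"turn":0},{"claw":85,"tx":0.4,"ty":10.8,"tz":-30,"turn":0},{"claw":85,"tx":0,"ty":0,"tz":-30,"turn":0}]'

```text
clock: 3.4
position: [0.4612, 0.2686, 0.1761]
ee_rot: [-0.655, -0.266, 0.264, 0.656]
wrist_force: [0.1, 0.4, -0.8]
gripper_width: 0.995
```

Call:
drive_tool --motion '[{"claw":85,"tx":0,"ty":0,"tz":-20,"turn":0},{"claw":70,"tx":0,"ty":0,"tz":-10,"turn":0},{"claw":70,"tx":0,"ty":0,"tz":0,"turn":0},{"claw":70,"tx":0,"ty":0,"tz":0,"turn":0},{"claw":70,"tx":0,"ty":0,"tz":0,"turn":0}]'

```text
clock: 3.82
position: [0.4618, 0.2671, 0.1482]
ee_rot: [-0.656, -0.266, 0.263, 0.656]
wrist_force: [-0.5, -0.3, -0.6]
gripper_width: 0.821
```

```bash
python3 -c "
from h import *
st()
d=read_camera('wrist'); st()
cv2.imwrite('pics/w3.png',d['frame'][:,:,::-1])
"
```

```text
t3.82 p [461.8 267.1 148.2] q [ 0.478  0.063  1.996  0.     1.079 -0.289] jawyaw 43.93 tilt [ 0.0028  0.0015 -1.    ] F [-0.46 -0.28 -0.61] M [ 0.011 -0.056 -0.02 ] g 70.1
t3.87 p [461.9 267.2 148.5] q [ 0.478  0.063  1.996 -0.     1.079 -0.289] jawyaw 43.93 tilt [ 0.0035  0.0018 -1.    ] F [-0.25  0.3   0.08] M [ 0.037 -0.033 -0.005] g 69.9
```

View pics/w3.png

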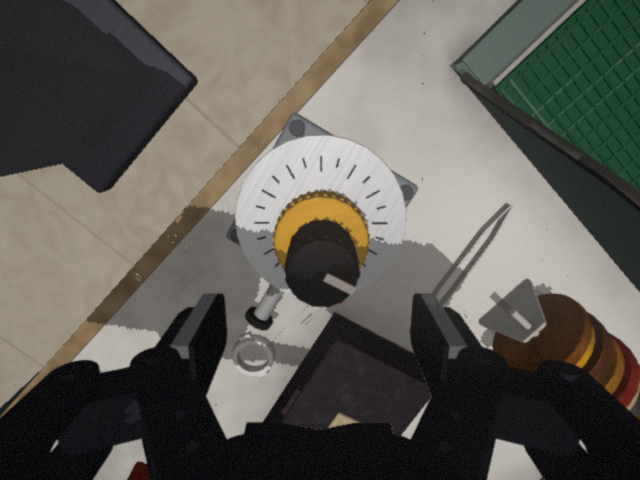

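The wrist view shows the knob centred at about (321,262), midway between the pads (inner edges at 225 and 412). I'll correct by a few mm and go down.

Call:
drive_tool --motion '[{"claw":70,"tx":-1.5,"ty":3.3,"tz":-5,"turn":0},{"claw":70,"tx":0,"ty":0,"tz":-18,"turn":0},{"claw":70,"tx":0,"ty":0,"tz":-18,"turn":0},{"claw":70,"tx":0,"ty":0,"tz":-14,"turn":0},{"claw":70,"tx":0,"ty":0,"tz":0,"turn":0}]'

```text
clock: 4.28
position: [0.457, 0.2693, 0.089]
ee_rot: [0.656, 0.263, -0.266, -0.656]
wrist_force: [-0.6, -1.0, -0.6]
gripper_width: 0.82
```

Call:
drive_tool --motion '[{"claw":38,"tx":0,"ty":0,"tz":0,"turn":0},{"claw":38,"tx":0,"ty":0,"tz":0,"turn":0},{"claw":38,"tx":0,"ty":0,"tz":0,"turn":0},{"claw":38,"tx":0,"ty":0,"tz":0,"turn":0},{"claw":38,"tx":0,"ty":0,"tz":0,"turn":0}]' --newtons 25

```text
clock: 4.7
position: [0.4595, 0.2704, 0.0923]
ee_rot: [-0.656, -0.265, 0.264, 0.656]
wrist_force: [-0.1, 0.9, 0.7]
gripper_width: 0.447
```

```bash
python3 -c "
from h import *
st()
d=read_camera('wrist'); st()
cv2.imwrite('pics/w4.png',d['frame'][:,:,::-1])
"
```

```text
t4.70 p [459.5 270.4  92.3] q [ 0.485  0.127  2.042 -0.     0.971 -0.282] jawyaw 43.97 tilt [ 1.7e-03  8.0e-04 -1.0e+00] F [-0.11  0.88  0.74] M [ 0.038 -0.011 -0.01 ] g 38.2
t4.75 p [459.4 270.3  92.1] q [ 0.485  0.127  2.042 -0.     0.971 -0.282] jawyaw 43.97 tilt [ 1.3e-03  7.0e-04 -1.0e+00] F [-0.18 -0.35 -0.41] M [-0.064 -0.016  0.014] g 37.9
```

View pics/w4.png

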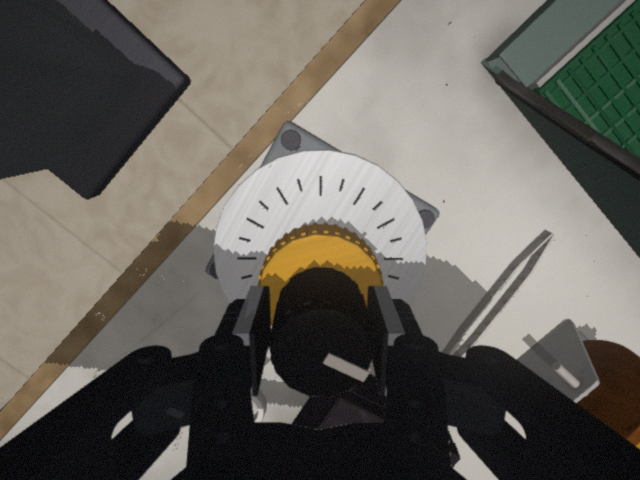

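The knob sits between the pads (pads at 268 and 372, knob from about 271 to 376). Closing now.

Call:
drive_tool --motion '[{"claw":28,"tx":0,"ty":0,"tz":0,"turn":0},{"claw":28,"tx":0,"ty":0,"tz":0,"turn":0},{"claw":28,"tx":0,"ty":0,"tz":0,"turn":0},{"claw":28,"tx":0,"ty":0,"tz":0,"turn":0},{"claw":28,"tx":0,"ty":0,"tz":0,"turn":0}]' --newtons 30

```text
clock: 5.17
position: [0.4601, 0.2711, 0.0924]
ee_rot: [-0.655, -0.266, 0.264, 0.656]
wrist_force: [2.4, 5.4, 3.3]
gripper_width: 0.389
```

```bash
python3 -c "
from h import *
st()"
```

```text
t5.17 p [460.1 271.1  92.4] q [ 4.850e-01  1.270e-01  2.041e+00  1.000e-03  9.700e-01 -2.820e-01] jawyaw 43.97 tilt [ 0.0028  0.002  -1.    ] F [2.35 5.45 3.35] M [ 0.66  -0.331  0.023] g 33.2
```

Call:
drive_tool --motion '[{"claw":28,"tx":0.4,"ty":0.5,"tz":0,"turn":-4},{"claw":28,"tx":0,"ty":0,"tz":0,"turn":-5},{"claw":28,"tx":0,"ty":0,"tz":0,"turn":-5},{"claw":28,"tx":0,"ty":0,"tz":0,"turn":-5},{"claw":28,"tx":0,"ty":0,"tz":0,"turn":-5}]'

```text
clock: 5.58
position: [0.4606, 0.2714, 0.0924]
ee_rot: [-0.696, -0.122, 0.12, 0.697]
wrist_force: [4.1, 4.3, 4.0]
gripper_width: 0.39
```

```bash
python3 -c "
from h import *
st()"
```

```text
t5.58 p [460.6 271.4  92.4] q [0.486 0.128 2.04  0.    0.97  0.141] jawyaw 19.73 tilt [ 0.0029  0.0016 -1.    ] F [4.06 4.35 3.97] M [ 0.553 -0.421  0.084] g 33.3
```

Call:
drive_tool --motion '[{"claw":28,"tx":0,"ty":0,"tz":0,"turn":-5},{"claw":28,"tx":0,"ty":0,"tz":0,"turn":-5},{"claw":28,"tx":0,"ty":0,"tz":0,"turn":-5},{"claw":28,"tx":0,"ty":0,"tz":0,"turn":-5},{"claw":28,"tx":0,"ty":0,"tz":0,"turn":-5}]'

```text
clock: 6.0
position: [0.4612, 0.2715, 0.0924]
ee_rot: [-0.706, 0.031, -0.034, 0.707]
wrist_force: [4.8, 3.5, 3.0]
gripper_width: 0.391
```

Call:
drive_tool --motion '[{"claw":28,"tx":0,"ty":0,"tz":0,"turn":-2},{"claw":28,"tx":0,"ty":0,"tz":0,"turn":0},{"claw":28,"tx":0,"ty":0,"tz":0,"turn":0},{"claw":28,"tx":0,"ty":0,"tz":0,"turn":0},{"claw":28,"tx":0,"ty":0,"tz":0,"turn":0}]'

```text
clock: 6.42
position: [0.4612, 0.2715, 0.0924]
ee_rot: [-0.705, 0.042, -0.045, 0.707]
wrist_force: [4.6, 4.7, 2.1]
gripper_width: 0.39
```

```bash
python3 -c "
from h import *
st()
for n in ('wrist','top','scene'):
  d=read_camera(n); cv2.imwrite('pics/%s5.png'%n,d['frame'][:,:,::-1])
  if n!='wrist':
    u,v=proj(d,[.46,.27,.08]).astype(int); crop(d,u-50,v-50,u+50,v+50,n+'5c.png',6)
"
```

```text
t6.42 p [461.2 271.5  92.4] q [ 0.486  0.128  2.039 -0.     0.969  0.609] jawyaw -7.04 tilt [ 0.004  0.002 -1.   ] F [4.62 4.72 2.09] M [ 0.558 -0.657 -0.052] g 33.3
```

View pics/wrist5.png

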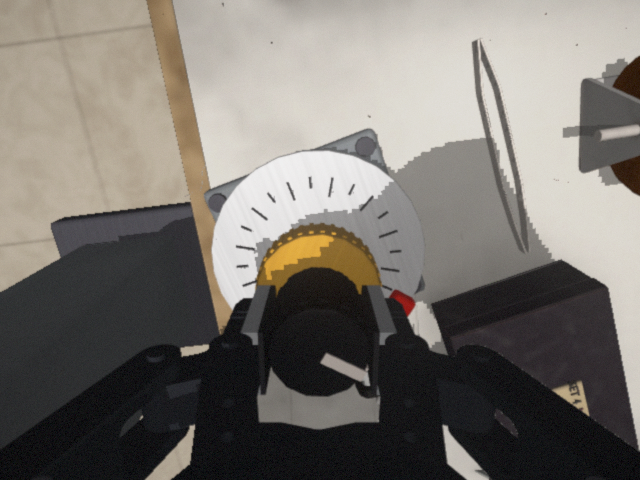

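The knob and white line turned with the gripper (51°), and the line is at (323..368, 357..378). I'll release, lift, and measure again.

Call:
drive_tool --motion '[{"claw":45,"tx":0,"ty":0,"tz":0,"turn":0},{"claw":60,"tx":0,"ty":0,"tz":0,"turn":0},{"claw":75,"tx":0,"ty":0,"tz":0,"turn":0},{"claw":80,"tx":0,"ty":0,"tz":0,"turn":0},{"claw":80,"tx":0,"ty":0,"tz":10,"turn":0}]'

```text
clock: 6.98
position: [0.4568, 0.2692, 0.0989]
ee_rot: [0.707, -0.045, 0.042, -0.705]
wrist_force: [0.3, -0.4, -0.1]
gripper_width: 0.935
```

Call:
drive_tool --motion '[{"claw":80,"tx":0,"ty":0,"tz":25,"turn":0},{"claw":80,"tx":0,"ty":0,"tz":35,"turn":0},{"claw":80,"tx":0,"ty":-15,"tz":25,"turn":0},{"claw":80,"tx":0,"ty":-25,"tz":10,"turn":0},{"claw":80,"tx":0,"ty":-20,"tz":0,"turn":0}]'

```text
clock: 7.4
position: [0.4614, 0.2108, 0.2012]
ee_rot: [-0.705, 0.041, -0.045, 0.707]
wrist_force: [0.2, -0.3, -0.4]
gripper_width: 0.937
```

Call:
drive_tool --motion '[{"claw":80,"tx":0,"ty":0,"tz":0,"turn":0},{"claw":80,"tx":0,"ty":0,"tz":0,"turn":0},{"claw":80,"tx":0,"ty":0,"tz":0,"turn":0},{"claw":80,"tx":0,"ty":0,"tz":0,"turn":0},{"claw":80,"tx":0,"ty":0,"tz":0,"turn":0}]'

```text
clock: 7.82
position: [0.4589, 0.2112, 0.1957]
ee_rot: [0.706, -0.043, 0.043, -0.706]
wrist_force: [-0.3, -0.3, -0.5]
gripper_width: 0.939
```

```bash
python3 -c "
from m import *
st()
measure(c=(.46,.2705),tag='w6c.png')
measure(c=(.46,.2705))
measure(c=(.46,.2705),name='scene')
st()
"
```

```text
t7.82 p [458.9 211.2 195.7] q [ 0.382 -0.033  2.     0.     1.175  0.504] jawyaw -6.98 tilt [-1.1e-03 -2.0e-04 -1.0e+00] F [-0.34 -0.29 -0.5 ] M [ 0.018 -0.012 -0.006] g 80.2
dial [460.53 271.03  55.91] 174 0.34
rider [500.91 241.28] r 50.2 ang -36.38
line n 202 mid [466.99 266.31] dir -34.99 from centre -36.15 r 8.0 len 12.7
axis offset from line mm [-0.09 -0.13] TURN rider-line -1.40
dial [460.53 271.04  55.93] 174 0.3
rider [500.9  241.27] r 50.2 ang -36.40
line n 203 mid [467.   266.29] dir -34.74 from centre -36.26 r 8.0 len 12.7
axis offset from line mm [-0.12 -0.17] TURN rider-line -1.66
dial [460.4  269.25  56.69] 77 0.9
rider [498.52 239.34] r 48.4 ang -38.12
line n 19 mid [467.6  264.94] dir -40.22 from centre -30.93 r 8.4 len 12.0
axis offset from line mm [0.87 1.03] TURN rider-line 2.10
t7.97 p [459.  211.  195.9] q [ 0.382 -0.033  2.     0.     1.175  0.503] jawyaw -6.99 tilt [-8.e-04 -2.e-04 -1.e+00] F [-0.04 -0.22  0.2 ] M [ 0.018 -0.021 -0.03 ] g 80.2
```

View pics/w6c.png

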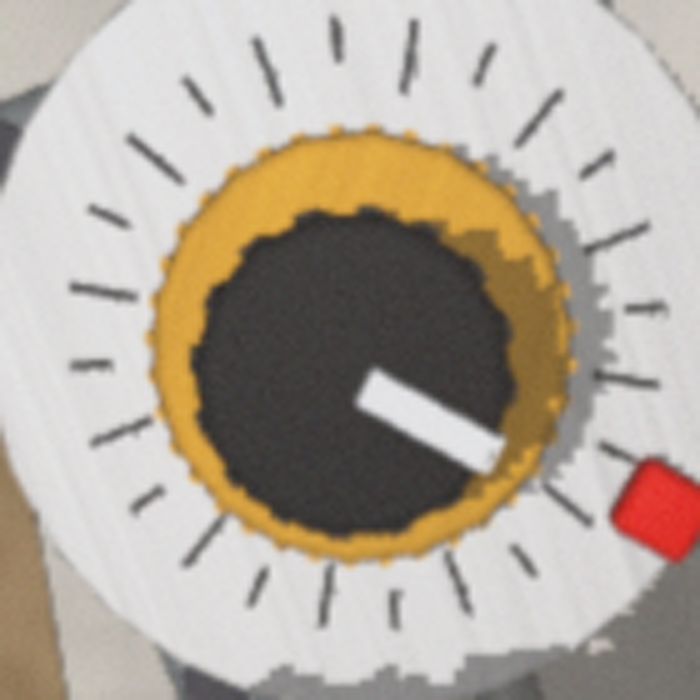

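The line lies at -35…-36.2° and the rider at -36.4°, so they agree within about 1.5° or better. In the crop the line, extended from (370,380) to (495,455), points at the rider (660,510). Now the lock ring: I rotate the gripper back for clockwise room and centre it.

Call:
drive_tool --motion '[{"claw":75,"tx":0,"ty":10,"tz":0,"turn":6},{"claw":75,"tx":1,"ty":15,"tz":0,"turn":7},{"claw":75,"tx":0,"ty":15,"tz":0,"turn":7},{"claw":75,"tx":0,"ty":15,"tz":0,"turn":7},{"claw":75,"tx":0,"ty":5,"tz":0,"turn":7}]'

```text
clock: 8.38
position: [0.4602, 0.2725, 0.1961]
ee_rot: [-0.687, -0.167, 0.167, 0.687]
wrist_force: [-0.6, -0.0, -0.5]
gripper_width: 0.875
```

Call:
drive_tool --motion '[{"claw":75,"tx":0,"ty":0,"tz":0,"turn":7},{"claw":75,"tx":0,"ty":0,"tz":0,"turn":7},{"claw":75,"tx":0,"ty":0,"tz":0,"turn":7},{"claw":75,"tx":0,"ty":0,"tz":0,"turn":7},{"claw":75,"tx":0,"ty":0,"tz":0,"turn":7}]'

```text
clock: 8.8
position: [0.4601, 0.2709, 0.196]
ee_rot: [-0.605, -0.366, 0.366, 0.605]
wrist_force: [-0.6, -0.1, -0.1]
gripper_width: 0.884
```

Call:
drive_tool --motion '[{"claw":75,"tx":0,"ty":0,"tz":-10,"turn":7},{"claw":75,"tx":0,"ty":0,"tz":-20,"turn":4},{"claw":75,"tx":0,"ty":0,"tz":-15,"turn":0},{"claw":75,"tx":0,"ty":0,"tz":0,"turn":0},{"claw":75,"tx":0,"ty":0,"tz":0,"turn":0}]'

```text
clock: 9.22
position: [0.4593, 0.2703, 0.1502]
ee_rot: [-0.568, -0.419, 0.421, 0.569]
wrist_force: [1.3, -0.7, 0.7]
gripper_width: 0.879
```

```bash
python3 -c "
from m import *
st()
d=read_camera('wrist'); st()
cv2.imwrite('pics/w7.png',d['frame'][:,:,::-1])
"
```

```text
t9.22 p [459.3 270.3 150.2] q [ 0.485  0.064  1.991  0.     1.089 -0.788] jawyaw 72.97 tilt [-0.0026 -0.0013 -1.    ] F [ 1.29 -0.71  0.72] M [ 0.008 -0.065  0.008] g 75.1
t9.27 p [460.2 270.8 151.4] q [ 0.485  0.064  1.989  0.     1.089 -0.788] jawyaw 72.97 tilt [-5.e-04 -2.e-04 -1.e+00] F [ 0.89 -0.32 -0.11] M [-0.017  0.011 -0.018] g 75.0
```

View pics/w7.png

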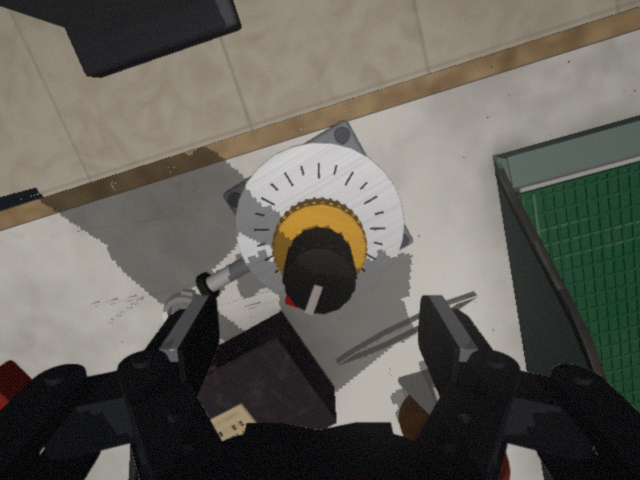

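The view shows the knob (283–357) centred between the pads (217 and 421). Going down, with the last part slow.

Call:
drive_tool --motion '[{"claw":75,"tx":0,"ty":0,"tz":-15,"turn":0},{"claw":75,"tx":0,"ty":0,"tz":-22,"turn":0},{"claw":75,"tx":0,"ty":0,"tz":-22,"turn":0},{"claw":75,"tx":0,"ty":0,"tz":-14,"turn":0},{"claw":75,"tx":0,"ty":0,"tz":-8,"turn":0}]'

```text
clock: 9.68
position: [0.46, 0.2705, 0.0696]
ee_rot: [-0.569, -0.42, 0.421, 0.569]
wrist_force: [0.3, -0.2, -0.9]
gripper_width: 0.881
```

Call:
drive_tool --motion '[{"claw":75,"tx":0,"ty":0,"tz":-5,"turn":0},{"claw":75,"tx":0,"ty":0,"tz":-4,"turn":0},{"claw":75,"tx":0,"ty":0,"tz":-3,"turn":0},{"claw":75,"tx":0,"ty":0,"tz":-2,"turn":0},{"claw":75,"tx":0,"ty":0,"tz":0,"turn":0}]'

```text
clock: 10.1
position: [0.4606, 0.2708, 0.0567]
ee_rot: [0.569, 0.421, -0.42, -0.569]
wrist_force: [0.2, 0.0, -0.3]
gripper_width: 0.879
```

```bash
python3 -c "
from m import *
st()
d=read_camera('scene'); st()
u,v=proj(d,[.46,.27,.1]).astype(int); crop(d,u-60,v-60,u+60,v+60,'s8.png',6)
"
```

```text
t10.10 p [460.6 270.8  56.7] q [ 0.485  0.176  2.062  0.     0.903 -0.789] jawyaw 72.97 tilt [ 7.e-04  4.e-04 -1.e+00] F [ 0.19  0.03 -0.33] M [-0.011  0.079  0.037] g 75.0
t10.15 p [460.7 270.8  56.9] q [ 0.485  0.176  2.062  0.     0.903 -0.789] jawyaw 72.97 tilt [ 8.e-04  4.e-04 -1.e+00] F [-0.08  0.05  0.28] M [0.023 0.039 0.028] g 74.7
```

View pics/s8.png

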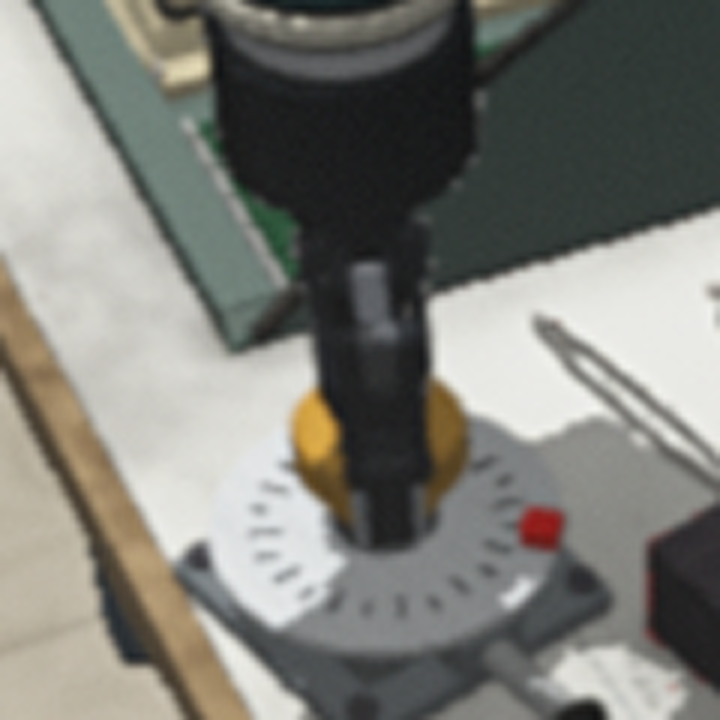

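The fingers straddle the ring, with the near finger at crop (385,480) in front of the brass and well inside the rider at (540,527). Going 2 mm lower and closing.

Call:
drive_tool --motion '[{"claw":70,"tx":0,"ty":0,"tz":-1,"turn":0},{"claw":65,"tx":0,"ty":0,"tz":-1,"turn":0},{"claw":60,"tx":0,"ty":0,"tz":0,"turn":0},{"claw":58,"tx":0,"ty":0,"tz":0,"turn":0},{"claw":58,"tx":0,"ty":0,"tz":0,"turn":0}]' --newtons 30

```text
clock: 10.57
position: [0.4603, 0.2706, 0.0544]
ee_rot: [0.569, 0.421, -0.42, -0.569]
wrist_force: [0.3, 0.3, 0.3]
gripper_width: 0.676
```

Call:
drive_tool --motion '[{"claw":46,"tx":0,"ty":0,"tz":0,"turn":0},{"claw":46,"tx":0,"ty":0,"tz":0,"turn":0},{"claw":46,"tx":0,"ty":0,"tz":0,"turn":0},{"claw":46,"tx":0,"ty":0,"tz":0,"turn":0},{"claw":46,"tx":0,"ty":0,"tz":0,"turn":0}]' --newtons 50

```text
clock: 10.98
position: [0.4603, 0.2705, 0.0547]
ee_rot: [0.569, 0.42, -0.42, -0.568]
wrist_force: [-1.0, -1.1, 5.7]
gripper_width: 0.615
```

```bash
python3 -c "
from m import *
st();st()
d=read_camera('scene'); st()
u,v=proj(d,[.46,.27,.1]).astype(int); crop(d,u-60,v-60,u+60,v+60,'s9.png',6)
d=read_camera('wrist'); cv2.imwrite('pics/w9.png',d['frame'][:,:,::-1])
"
```

```text
t10.98 p [460.3 270.5  54.7] q [ 0.485  0.178  2.064 -0.     0.899 -0.789] jawyaw 72.97 tilt [ 1.e-04 -2.e-04 -1.e+00] F [-0.99 -1.06  5.69] M [-0.339  0.291 -0.043] g 52.6
t10.98 p [460.3 270.5  54.7] q [ 0.485  0.178  2.064 -0.     0.899 -0.789] jawyaw 72.97 tilt [ 1.e-04 -2.e-04 -1.e+00] F [-0.99 -1.06  5.69] M [-0.339  0.291 -0.043] g 52.6
t11.03 p [460.3 270.5  54.7] q [ 0.485  0.178  2.064 -0.     0.899 -0.789] jawyaw 72.97 tilt [ 1.e-04 -1.e-04 -1.e+00] F [-1.61 -1.23  5.52] M [-0.347  0.282  0.004] g 52.7
```

View pics/w9.png

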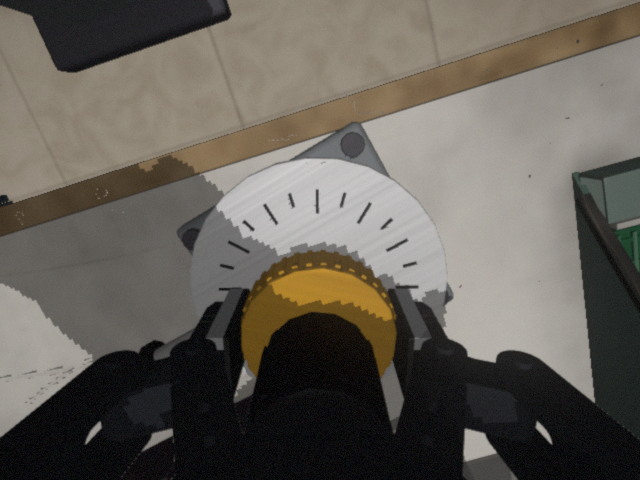

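View pics/s9.png

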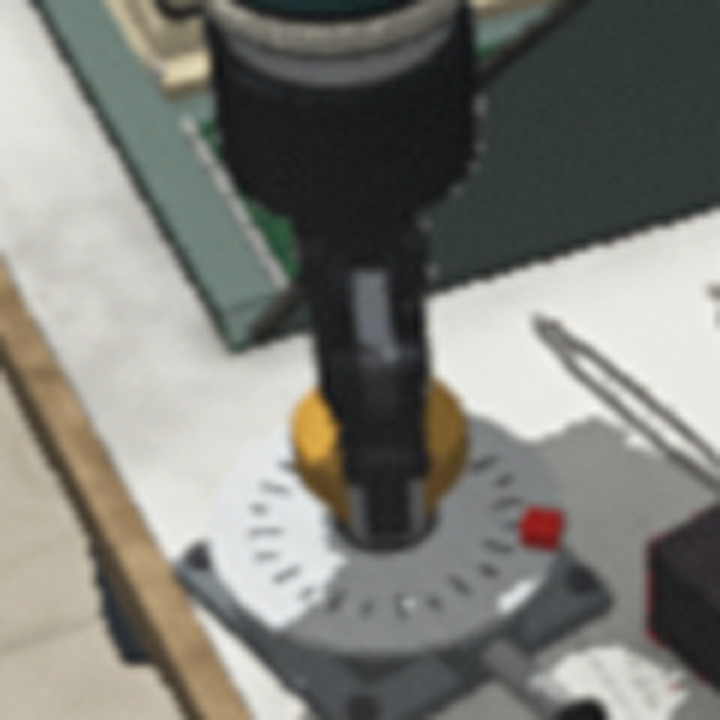

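The grip is on the ring (52.6 mm opening, pads at 243 and 398 beside the brass). Starting to turn clockwise and watching the moment. The first 20° is safe even if the take-up is early.

Call:
drive_tool --motion '[{"claw":46,"tx":0,"ty":0,"tz":0,"turn":-2},{"claw":46,"tx":0,"ty":0,"tz":0,"turn":-2},{"claw":46,"tx":0,"ty":0,"tz":0,"turn":-2},{"claw":46,"tx":0,"ty":0,"tz":0,"turn":-2},{"claw":46,"tx":0,"ty":0,"tz":0,"turn":-2}]'

```text
clock: 11.5
position: [0.4604, 0.2706, 0.0547]
ee_rot: [0.603, 0.369, -0.369, -0.603]
wrist_force: [-1.4, -0.4, 5.7]
gripper_width: 0.619
```

```bash
cat > k.py <<'E'
from h import *
def k(n=1):
    st()
    a=[]
    for _ in range(n): read_camera('wrist'); a.append(observe()["moment"][2])
    print("mz hold",np.round(a,3),"mean %.3f"%np.mean(a))
E
python3 -c "
from k import *
k(4)"
```

```text
t11.50 p [460.4 270.6  54.7] q [ 0.485  0.178  2.064 -0.     0.899 -0.613] jawyaw 62.88 tilt [ 3.e-04  1.e-04 -1.e+00] F [-1.43 -0.37  5.66] M [-0.283  0.285  0.033] g 52.9
mz hold [ 0.006 -0.08  -0.082 -0.062] mean -0.054
```

Call:
drive_tool --motion '[{"claw":46,"tx":0,"ty":0,"tz":0,"turn":-2},{"claw":46,"tx":0,"ty":0,"tz":0,"turn":-2},{"claw":46,"tx":0,"ty":0,"tz":0,"turn":-2},{"claw":46,"tx":0,"ty":0,"tz":0,"turn":-1},{"claw":46,"tx":0,"ty":0,"tz":0,"turn":-1}]'

```text
clock: 12.12
position: [0.4604, 0.2707, 0.0547]
ee_rot: [-0.627, -0.326, 0.326, 0.627]
wrist_force: [-1.5, -1.7, 5.1]
gripper_width: 0.617
```

```bash
python3 -c "
from k import *
k(1)"
```

```text
t12.12 p [460.4 270.7  54.7] q [ 0.485  0.178  2.064  0.     0.899 -0.474] jawyaw 54.92 tilt [ 3.e-04  2.e-04 -1.e+00] F [-1.46 -1.74  5.12] M [-0.234  0.323  0.009] g 52.7
mz hold [-0.027] mean -0.027
```

Call:
drive_tool --motion '[{"claw":46,"tx":0,"ty":0,"tz":0,"turn":-1},{"claw":46,"tx":0,"ty":0,"tz":0,"turn":-1},{"claw":46,"tx":0,"ty":0,"tz":0,"turn":-1},{"claw":46,"tx":0,"ty":0,"tz":0,"turn":-1},{"claw":46,"tx":0,"ty":0,"tz":0,"turn":-1}]'

```text
clock: 12.58
position: [0.4605, 0.2708, 0.0547]
ee_rot: [-0.641, -0.299, 0.298, 0.641]
wrist_force: [-0.5, -1.0, 4.5]
gripper_width: 0.611
```

```bash
python3 -c "
from k import *
k(1)"
```

```text
t12.58 p [460.5 270.8  54.7] q [ 0.485  0.178  2.064  0.     0.899 -0.387] jawyaw 49.93 tilt [ 4.e-04  4.e-04 -1.e+00] F [-0.47 -1.02  4.46] M [-0.19   0.291  0.004] g 52.2
mz hold [-0.022] mean -0.022
```

Call:
drive_tool --motion '[{"claw":46,"tx":0,"ty":0,"tz":0,"turn":-1},{"claw":46,"tx":0,"ty":0,"tz":0,"turn":-1},{"claw":46,"tx":0,"ty":0,"tz":0,"turn":-1},{"claw":46,"tx":0,"ty":0,"tz":0,"turn":-1},{"claw":46,"tx":0,"ty":0,"tz":0,"turn":-1}]'

```text
clock: 13.05
position: [0.4605, 0.2708, 0.0547]
ee_rot: [-0.653, -0.27, 0.27, 0.654]
wrist_force: [-1.2, -0.4, 5.1]
gripper_width: 0.617
```

```bash
python3 -c "
from k import *
k(1)"
```

```text
t13.05 p [460.5 270.8  54.7] q [ 0.485  0.179  2.063  0.     0.899 -0.299] jawyaw 44.92 tilt [ 5.e-04  4.e-04 -1.e+00] F [-1.21 -0.4   5.06] M [-0.147  0.336  0.049] g 52.7
mz hold [-0.027] mean -0.027
```

Call:
drive_tool --motion '[{"claw":46,"tx":0,"ty":0,"tz":0,"turn":-1},{"claw":46,"tx":0,"ty":0,"tz":0,"turn":-1},{"claw":46,"tx":0,"ty":0,"tz":0,"turn":-1},{"claw":46,"tx":0,"ty":0,"tz":0,"turn":-1},{"claw":46,"tx":0,"ty":0,"tz":0,"turn":-1}]'

```text
clock: 13.52
position: [0.4605, 0.2709, 0.0547]
ee_rot: [-0.665, -0.242, 0.241, 0.665]
wrist_force: [0.1, -0.5, 4.2]
gripper_width: 0.614
```

```bash
python3 -c "
from k import *
k(1)"
```

```text
t13.52 p [460.5 270.9  54.7] q [ 0.485  0.179  2.064  0.     0.899 -0.212] jawyaw 39.92 tilt [ 6.e-04  5.e-04 -1.e+00] F [ 0.06 -0.55  4.18] M [-0.103  0.293  0.004] g 52.4
mz hold [-0.017] mean -0.017
```

Call:
drive_tool --motion '[{"claw":46,"tx":0,"ty":0,"tz":0,"turn":-1},{"claw":46,"tx":0,"ty":0,"tz":0,"turn":-1},{"claw":46,"tx":0,"ty":0,"tz":0,"turn":-1},{"claw":46,"tx":0,"ty":0,"tz":0,"turn":-1},{"claw":46,"tx":0,"ty":0,"tz":0,"turn":-1}]'

```text
clock: 13.98
position: [0.4606, 0.2709, 0.0547]
ee_rot: [-0.674, -0.212, 0.212, 0.675]
wrist_force: [-0.7, -0.8, 5.9]
gripper_width: 0.612
```

```bash
python3 -c "
from k import *
k(1)"
```

```text
t13.98 p [460.6 270.9  54.7] q [ 0.485  0.179  2.063  0.     0.899 -0.124] jawyaw 34.91 tilt [ 7.e-04  7.e-04 -1.e+00] F [-0.66 -0.77  5.9 ] M [-0.077  0.333  0.043] g 52.3
mz hold [-0.071] mean -0.071
```

Call:
drive_tool --motion '[{"claw":46,"tx":0,"ty":0,"tz":0,"turn":-1},{"claw":46,"tx":0,"ty":0,"tz":0,"turn":-1},{"claw":46,"tx":0,"ty":0,"tz":0,"turn":-1},{"claw":46,"tx":0,"ty":0,"tz":0,"turn":-1},{"claw":46,"tx":0,"ty":0,"tz":0,"turn":-1}]'

```text
clock: 14.45
position: [0.4607, 0.271, 0.0547]
ee_rot: [-0.683, -0.183, 0.182, 0.683]
wrist_force: [-0.9, -0.2, 5.3]
gripper_width: 0.616
```

```bash
python3 -c "
from k import *
k(1)"
```

```text
t14.45 p [460.7 271.   54.7] q [ 0.485  0.179  2.063  0.     0.898 -0.037] jawyaw 29.90 tilt [ 8.e-04  8.e-04 -1.e+00] F [-0.89 -0.17  5.34] M [-0.075  0.219  0.041] g 52.6
mz hold [-0.118] mean -0.118
```

Call:
drive_tool --motion '[{"claw":46,"tx":0,"ty":0,"tz":0,"turn":-1},{"claw":46,"tx":0,"ty":0,"tz":0,"turn":-1},{"claw":46,"tx":0,"ty":0,"tz":0,"turn":-1},{"claw":46,"tx":0,"ty":0,"tz":0,"turn":-1},{"claw":46,"tx":0,"ty":0,"tz":0,"turn":-1}]'

```text
clock: 14.92
position: [0.4607, 0.271, 0.0547]
ee_rot: [-0.69, -0.153, 0.152, 0.691]
wrist_force: [-1.3, 1.4, 5.2]
gripper_width: 0.617
```

```bash
python3 -c "
from k import *
k(1)"
```

```text
t14.92 p [460.7 271.   54.7] q [0.485 0.179 2.063 0.    0.898 0.05 ] jawyaw 24.89 tilt [ 1.e-03  8.e-04 -1.e+00] F [-1.34  1.41  5.22] M [0.014 0.24  0.062] g 52.7
mz hold [-0.055] mean -0.055
```

Call:
drive_tool --motion '[{"claw":46,"tx":0,"ty":0,"tz":0,"turn":-1},{"claw":46,"tx":0,"ty":0,"tz":0,"turn":-1},{"claw":46,"tx":0,"ty":0,"tz":0,"turn":-1},{"claw":46,"tx":0,"ty":0,"tz":0,"turn":-1},{"claw":46,"tx":0,"ty":0,"tz":0,"turn":-1}]'

```text
clock: 15.38
position: [0.4608, 0.271, 0.0547]
ee_rot: [-0.696, -0.123, 0.122, 0.697]
wrist_force: [0.8, 1.2, 4.3]
gripper_width: 0.616
```

```bash
python3 -c "
from k import *
k(1)"
```

```text
t15.38 p [460.8 271.   54.7] q [0.485 0.179 2.063 0.    0.898 0.137] jawyaw 19.93 tilt [ 1.2e-03  7.0e-04 -1.0e+00] F [0.85 1.15 4.27] M [0.063 0.25  0.224] g 52.6
mz hold [0.211] mean 0.211
```

Take-up found: the moment jumps to about 0.22 N m at yaw 19.9°. Now smaller steps.

Call:
drive_tool --motion '[{"claw":46,"tx":0,"ty":0,"tz":0,"turn":-1},{"claw":46,"tx":0,"ty":0,"tz":0,"turn":-1},{"claw":46,"tx":0,"ty":0,"tz":0,"turn":-1},{"claw":46,"tx":0,"ty":0,"tz":0,"turn":-1},{"claw":46,"tx":0,"ty":0,"tz":0,"turn":0}]' --newtons 60

```text
clock: 15.85
position: [0.4609, 0.271, 0.0548]
ee_rot: [-0.7, -0.099, 0.098, 0.7]
wrist_force: [-0.3, 1.4, 5.2]
gripper_width: 0.61
```

```bash
python3 -c "
from k import *
k(3)"
```

```text
t15.85 p [460.9 271.   54.8] q [ 0.485  0.179  2.063 -0.     0.898  0.207] jawyaw 15.95 tilt [ 1.4e-03  7.0e-04 -1.0e+00] F [-0.3   1.36  5.2 ] M [0.049 0.172 0.28 ] g 52.1
mz hold [0.289 0.291 0.332] mean 0.304
```

Call:
drive_tool --motion '[{"claw":46,"tx":0,"ty":0,"tz":0,"turn":-1},{"claw":46,"tx":0,"ty":0,"tz":0,"turn":-1},{"claw":46,"tx":0,"ty":0,"tz":0,"turn":-1},{"claw":46,"tx":0,"ty":0,"tz":0,"turn":-1},{"claw":46,"tx":0,"ty":0,"tz":0,"turn":0}]'

```text
clock: 16.42
position: [0.4609, 0.271, 0.0548]
ee_rot: [-0.703, -0.074, 0.073, 0.703]
wrist_force: [-0.4, 0.6, 4.7]
gripper_width: 0.61
```

```bash
python3 -c "
from k import *
k(4)"
```

```text
t16.42 p [460.9 271.   54.8] q [ 0.485  0.179  2.063 -0.     0.898  0.276] jawyaw 11.98 tilt [ 1.5e-03  6.0e-04 -1.0e+00] F [-0.39  0.59  4.69] M [0.045 0.204 0.449] g 52.1
mz hold [0.408 0.428 0.491 0.4  ] mean 0.432
```

Call:
drive_tool --motion '[{"claw":46,"tx":0,"ty":0,"tz":0,"turn":-1},{"claw":46,"tx":0,"ty":0,"tz":0,"turn":-1},{"claw":46,"tx":0,"ty":0,"tz":0,"turn":-0.5},{"claw":46,"tx":0,"ty":0,"tz":0,"turn":0},{"claw":46,"tx":0,"ty":0,"tz":0,"turn":0}]'

```text
clock: 17.03
position: [0.4609, 0.2711, 0.0548]
ee_rot: [-0.705, -0.059, 0.058, 0.705]
wrist_force: [-0.6, 1.0, 4.9]
gripper_width: 0.611
```

```bash
python3 -c "
from k import *
k(4)"
```

```text
t17.03 p [460.9 271.1  54.8] q [ 0.485  0.179  2.063 -0.     0.898  0.319] jawyaw 9.54 tilt [ 1.6e-03  6.0e-04 -1.0e+00] F [-0.64  1.    4.85] M [0.066 0.16  0.672] g 52.2
mz hold [0.579 0.649 0.583 0.648] mean 0.615
```

The moment is 0.6 N m, about 0.15–0.2 rad past take-up: above the tight 0.4, below the strain of about 0.82. Releasing and going up.

Call:
drive_tool --motion '[{"claw":56,"tx":0,"ty":0,"tz":0,"turn":0},{"claw":66,"tx":0,"ty":0,"tz":0,"turn":0},{"claw":75,"tx":0,"ty":0,"tz":0,"turn":0},{"claw":78,"tx":0,"ty":0,"tz":0,"turn":0},{"claw":78,"tx":0,"ty":0,"tz":3,"turn":0}]'

```text
clock: 17.65
position: [0.4595, 0.2701, 0.0564]
ee_rot: [0.705, 0.058, -0.059, -0.704]
wrist_force: [0.6, -0.8, -0.3]
gripper_width: 0.912
```

Call:
drive_tool --motion '[{"claw":78,"tx":0,"ty":0,"tz":15,"turn":0},{"claw":78,"tx":0,"ty":0,"tz":30,"turn":0},{"claw":78,"tx":0,"ty":0,"tz":30,"turn":0},{"claw":78,"tx":0,"ty":0,"tz":30,"turn":0},{"claw":78,"tx":0,"ty":-5,"tz":20,"turn":0}]'

```text
clock: 18.07
position: [0.4614, 0.2666, 0.1857]
ee_rot: [-0.704, -0.06, 0.057, 0.705]
wrist_force: [1.2, 0.3, -0.6]
gripper_width: 0.919
```

Call:
drive_tool --motion '[{"claw":78,"tx":0,"ty":-20,"tz":10,"turn":0},{"claw":78,"tx":0,"ty":-20,"tz":0,"turn":0},{"claw":78,"tx":0,"ty":-15,"tz":0,"turn":0},{"claw":78,"tx":0,"ty":0,"tz":0,"turn":0},{"claw":78,"tx":0,"ty":0,"tz":0,"turn":0}]'

```text
clock: 18.48
position: [0.4602, 0.2101, 0.1924]
ee_rot: [-0.705, -0.058, 0.058, 0.705]
wrist_force: [-0.3, 0.8, -0.0]
gripper_width: 0.917
```

```bash
python3 -c "
from m import *
st()
measure(c=(.46,.2705),tag='w10c.png')
d,s=measure(c=(.46,.2705)); cv2.imwrite('pics/w10.png',d['frame'][:,:,::-1])
st()
d=read_camera('scene'); cv2.imwrite('pics/s10.png',d['frame'][:,:,::-1])
"
```

```text
t18.48 p [460.2 210.1 192.4] q [ 0.379 -0.029  2.003  0.     1.167  0.215] jawyaw 9.36 tilt [ 3.e-04  5.e-04 -1.e+00] F [-0.33  0.83 -0.01] M [-0.034 -0.014 -0.006] g 78.3
dial [460.43 270.46  56.23] 151 0.26
rider [500.66 241.24] r 49.7 ang -35.99
line n 211 mid [467.15 266.05] dir -37.03 from centre -33.24 r 8.0 len 12.6
axis offset from line mm [0.32 0.42] TURN rider-line 1.04
dial [460.43 270.48  56.2 ] 145 0.23
rider [500.63 241.27] r 49.7 ang -36.00
line n 212 mid [467.1  266.03] dir -35.91 from centre -33.70 r 8.0 len 12.6
axis offset from line mm [0.18 0.25] TURN rider-line -0.09
t18.58 p [460.2 211.  192.2] q [ 0.38  -0.028  2.003  0.     1.167  0.215] jawyaw 9.45 tilt [-1.e-04  4.e-04 -1.e+00] F [-0.33  0.31  0.04] M [ 0.04  -0.001  0.009] g 77.9
```

View pics/w10c.png

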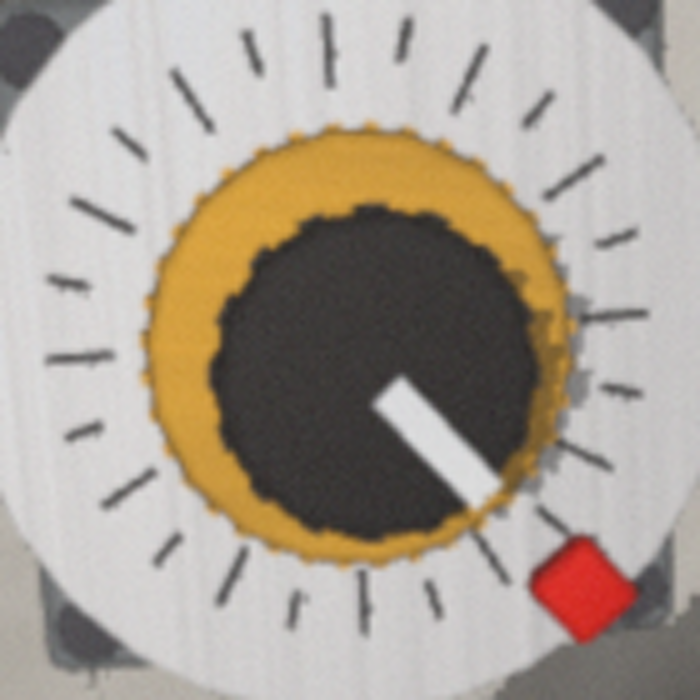

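View pics/s10.png

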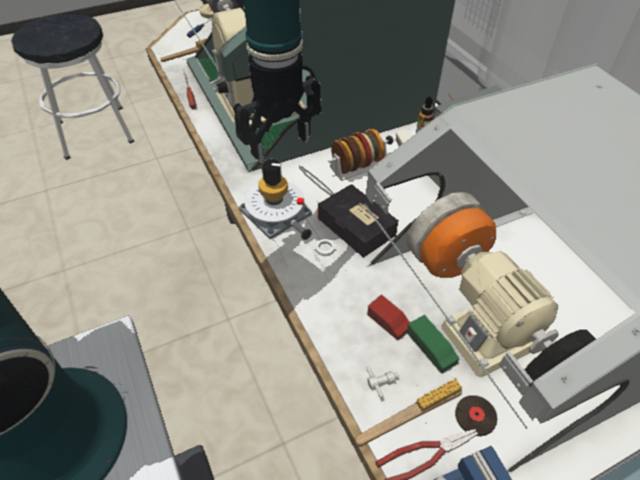

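After letting go, the line is at -36…-37° and the rider at -36.0°. The scene view shows the ring blank (325,247) and chuck key (382,378) where they were, with the gripper clear of the stop. I'm handing in.

```bash
python3 -c "
from h import *
print(finish_job())"
```

```text
the job is handed in; nothing more can be done
None
```

I set the bench stop and handed the job in at about 19 s on the robot's clock; no verdict was reported.

- **Knob:** I gripped it at 30 N, turned it 51° clockwise and let go.
    - **Before tightening:** the wrist camera put the white line at −35° (−36° taken from the dial centre) and the rider at −36.4°.
    - **After tightening:** it put the line at −36° to −37° and the rider at −36.0°. Taken from the dial centre, the line came out at about −33.5°, so that check disagrees by some 2.5°.
    - **Scene camera:** its reading after the turn differed by 2.1°. It had only 19 pixels on the line, so I gave it little weight.
- **Lock ring:** I gripped it at 50–60 N and turned it clockwise. It ran free for about 53°, then took up, and the moment rose through 0.22, 0.30 and 0.43 to about 0.61 N m. That is above the 0.4 needed while turning and below the roughly 0.82 that would strain it. I estimate it stopped 0.15–0.2 rad past take-up.
- **Not checked:** I did not measure the collar after letting go, because the drop (about 0.4 mm) is too small to see. The claim that it is tight rests on the moment readings.
- **Surroundings:** the last scene picture shows the ring blank and chuck key where they were, with the gripper well clear of the stop.

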